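Find the rattling sensor module and dock it

TASK

One of the three closed sensor modules in the rack has a steel ball loose inside it. Find it by shaking, and lower that module gently all the way down into the return dock, upright between the dock's two end walls; the other two must end in the rack, standing fully down in its slots. Do not drop a module into the dock or a slot, and leave the other things on the bench where they are.

Things in the scene. Friction and masses are not known exactly. Their poses are not given: they have to be found in the camera images.
- module_a_mid (a point): Closed white box (sensor module), 66 mm long (its x), 54 mm wide (y), 84 mm tall (z), walls 4 mm, grey lid fixed on, 0.26 to 0.52 kg; the point is its centre. It starts upright in the rack, x across the rack. All three look alike; letter and weight tell nothing. In one a 30 mm, 110 g steel ball rolls free: tipped 0.1 rad end to end it runs 28 mm and strikes the end wall, a short blow of a few N.
- module_b_mid (a point): Closed white box (sensor module), 66 mm long (its x), 54 mm wide (y), 84 mm tall (z), walls 4 mm, grey lid fixed on, 0.26 to 0.52 kg; the point is its centre. It starts upright in the rack, x across the rack. All three look alike; letter and weight tell nothing. In one a 30 mm, 110 g steel ball rolls free: tipped 0.1 rad end to end it runs 28 mm and strikes the end wall, a short blow of a few N.
- module_c_mid (a point): Closed white box (sensor module), 66 mm long (its x), 54 mm wide (y), 84 mm tall (z), walls 4 mm, grey lid fixed on, 0.26 to 0.52 kg; the point is its centre. It starts upright in the rack, x across the rack. All three look alike; letter and weight tell nothing. In one a 30 mm, 110 g steel ball rolls free: tipped 0.1 rad end to end it runs 28 mm and strikes the end wall, a short blow of a few N.
- rack: Aluminium rack fixed to the bench, 90 mm (x) by 220 mm (y), origin at the middle of its underside. Three slots in a row along y, 70 mm apart, between four upright walls 10 mm thick, 50 mm long in x, 92 mm high above the bench (just over the modules' tops), 3 mm clear of a module's broad sides: no room for fingers there. A module's narrow ends (66 mm apart) stand free, 8 mm past the walls.
- slot_a (a point): One of the rack's three slots: the point is on the slot's floor at its middle, 6 mm above the bench; a module standing there has its centre 42 mm higher. Axes as the rack's. 6 mm high curbs on the floor, inner faces 37 mm to -x and +x, keep the module in.
- slot_b (a point): One of the rack's three slots: the point is on the slot's floor at its middle, 6 mm above the bench; a module standing there has its centre 42 mm higher. Axes as the rack's. 6 mm high curbs on the floor, inner faces 37 mm to -x and +x, keep the module in.
- slot_c (a point): One of the rack's three slots: the point is on the slot's floor at its middle, 6 mm above the bench; a module standing there has its centre 42 mm higher. Axes as the rack's. 6 mm high curbs on the floor, inner faces 37 mm to -x and +x, keep the module in.
- dock: Return dock fixed to the bench: dark base plate 125 mm (x) by 100 mm (y), origin at the middle of its underside. Two grey end walls, 12 mm thick in x, 44 mm wide in y, rise to 92 mm above the bench, inner faces at x = -36 and +36 mm: a module, its length along the dock's x (either way round), fits between with 3 mm to spare at each end, so fingers on its narrow ends cannot follow it down.
- dock_seat (a point): Middle of the dock's floor, 6 mm above the bench, axes as the dock's; a module that is home has its centre 42 mm above it. The module's broad sides stay free there for the fingers, except for 6 mm high curbs on the floor with inner faces 30 mm to -y and +y.
- mat_top (a point): Black rubber mat fixed to the bench, 140 by 140 mm, 3 mm thick, empty: room to set a module down and take it another way. The point is the middle of its top face, edges along its x and y.
Things that resemble listed ones, but are neither listed nor needed, are in the scene too. What is shaped like the dock but orange or red is not meant.

How it is judged:
By the outcome, as a careful person would: the job done as asked, in the order asked, and still so for the second after the job is handed in, with the robot touching nothing.
It also fails if it takes over 72 s, if anything falls off the work surface, if the arm or the gripper's body presses on something with over 40 N, if the wrist force passes 120 N, or if a joint passes its speed limit or range.

ROBOT

A 6-joint arm with a two-finger parallel gripper is mounted at the origin on the work surface. World frame = base frame: x ahead of the robot, y to its left, z up, the work surface at z = 0. Lengths are in m, angles in degrees, forces in N, time in s.
With the tool pointing down it reaches from about 0.425 to 0.925 m from the base axis. Payload 12.5 kg.
Tool frame: the origin (TCP) lies at the very end of the fingers, on their centre line; the grasp point (between the pads) lies behind it (r.grasp_offset is the z of the grasp point in the tool frame, in m); z points along the fingers, y is the line along which they close (so a half turn about z gives the same grasp; the last joint's range is limited). The gripper opens to 85 mm and grips with 20 to 120 N. Pads are 22 mm wide; open, the fingers measure 114 mm over their backs; the gripper's body (76 mm by 85 mm) begins 54 mm behind the grasp point. The pads swing forward as they close: fully open they stand 13 mm farther back than shut.
Start: joints at [58.35, 28.126, 89.318, -0, 62.55, -6.05], TCP at [0.27, 0.564, 0.231] pointing down, gripper open.
Joint ranges: [-177.58, 177.58], [-47.91, 125.51], [2.72, 160], [-65.01, 245.01], [3.68, 167.84], [-153.87, 153.87]. Speed limits (degrees/s): [127.2, 127.2, 159.86, 180, 180, 180].

INTERFACE

Orientations are given as [roll, pitch, yaw] about the fixed x, y, z axes, in that order (R = Rz(yaw) Ry(pitch) Rx(roll)).
In Python, from workcell import r gives the robot as it stands.
- The arm moves only by the tool drive_tool, never from a script. Its argument "series" is a list of rows, each an object of numbers: "x", "y", "z": the shift along the tool's x, y, z in cm; "twist": the turn about the tool's z in degrees. A call has exactly 5 rows; each row is the pose to reach, as a shift and turn from the pose commanded when the call began, along the tool's axes at that moment; what a row does not reach only later rows make up. A row lasts 1/10 s, in which the tool goes at most 50 mm and 8.59 degrees, less where a joint would pass 70% of its speed; a pose out of reach is approached as far as the arm can. A call with a gripper value outside its range is refused whole. "gripper" is the finger opening in cm, from 0 to 8.54, set as the call begins (left out, the last holds). The fingers move at their own pace and stop on an object; "newtons" is the grip in N (left out, the last holds). Time passes only in rows, so rows that repeat a pose let the fingers close, or fill a call up. It gives the time, the measured TCP pose, the force, the opening and the grip force at its end, in the units of the state.
- r.state(): the state, without advancing time (a new reading comes with each control period).
- r.camera(name): name is "scene" or "side" or "wrist"; returns a dict with "color" (400x640x3 uint8, blue, green, red), "z_map" (400x640 float32, m along the optical axis (not along the pixel's ray), 0 where there is no reading), "fx", "fy", "cx", "cy" (pixels), "camera_from_world" (4x4, takes a point from world to camera coordinates); the wrist camera has in their place "tool_from_camera" (4x4, takes a point from camera to tool coordinates, whose origin is the TCP and whose axes are the flange's). Camera axes: x right, y down, z forward; pixel columns grow to the right and rows downward; lengths in m; the calibration is good to about 2 mm. A picture is of the moment at which its call begins: read the wrist's pose just before it.
- r.finish_job(): hands the job in; it is judged then, once.
The state is a dict: "t": time; "q": joint angles; "dq": joint speeds; "joint_torque": joint torques, N m; "position": TCP position; "eef_rot": TCP orientation; "contact_force": force on the tool from outside, world axes, zero at the start; "torque": the same for the moment, N m; "opening": finger opening in m; "gripper_force": force on a finger pad.
Only numpy, scipy, OpenCV 4.12 (cv2) and the standard library are available. Lean on these libraries where they do the work, as an engineer would, in place of code of your own. Each camera call takes 0.05 s, during which the arm holds its last target. There are 200 camera calls.

## Working session

There is one attempt and no reset: what is moved stays moved. The work goes in short steps, Python scripts to look and compute and a tool call to move; the robot and the scene stay as the last step left them, time stands still between calls to the robot, and variables do not carry over. Pictures are saved under pics/ and viewed, at most 10 in all, crops included, and the job is handed in when it is done.

Besides the shell and the picture viewer there is one more tool, called after "Emit:" in YAML: its name, and indented under it one key for each argument. drive_tool: Moves the arm, as the interface text tells. Its arguments: {"type":"object","properties":{"series":{"type":"array"},"gripper":{"type":"number"},"newtons":{"type":"number"}},"required":["series"]}

```bash
ls; mkdir -p pics
python3 - <<'E'
from workcell import r
import cv2,numpy as np
print(r.state(), r.grasp_offset)
for n in ("scene","side"):
    c=r.camera(n); np.savez("/tmp/%s.npz"%n,**c)
    cv2.imwrite("pics/%s0.png"%n,c["color"]); print(n,c["fx"],c["cx"],c["cy"],np.round(c["camera_from_world"],3).tolist())
E
```

```text
pics
{'t': 0.0, 'q': array([ 5.83510877e+01,  2.81665245e+01,  8.93511087e+01, -1.31184509e-03,
        6.25482501e+01, -6.05029267e+00]), 'dq': array([ 0.13237706, -0.00517111, -0.12810861,  0.00837323,  0.01848257,
        0.10530593]), 'joint_torque': array([-2.15102576e-03, -6.18450737e+01, -2.61593235e+01, -1.49723328e-04,
        4.13108428e-03, -8.84742605e-06]), 'position': array([0.26990238, 0.56346466, 0.23069605]), 'eef_rot': array([-1.79934361e+02, -5.78723321e-03,  1.54401982e+02]), 'contact_force': array([-0.1058951 ,  0.49179787, -0.34634852]), 'torque': array([0.01249621, 0.02538327, 0.04075391]), 'gripper_force': 0.0, 'opening': 0.0853254182860064} -0.0187
scene 420.9428568994816 318.2051745315634 202.19204970156562 [[0.358, 0.933, 0.011, -0.091], [0.805, -0.303, -0.51, -0.35], [-0.473, 0.192, -0.86, 1.519], [0.0, 0.0, 0.0, 1.0]]
side 386.8124033026167 327.15589169351625 196.14699066849667 [[0.86, -0.51, 0.021, -0.422], [-0.319, -0.569, -0.758, 0.144], [0.399, 0.645, -0.652, 0.881], [0.0, 0.0, 0.0, 1.0]]
```

View pics/scene0.png

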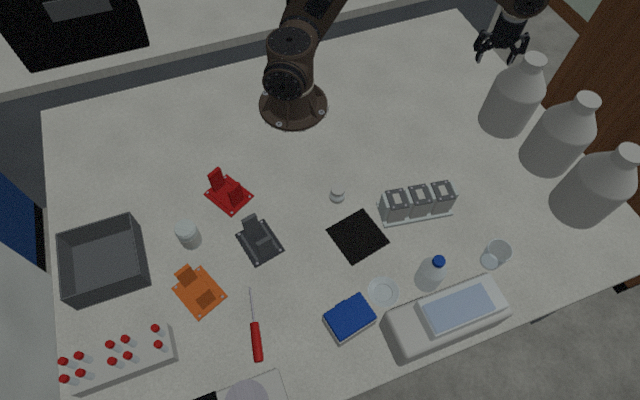

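View pics/side0.png

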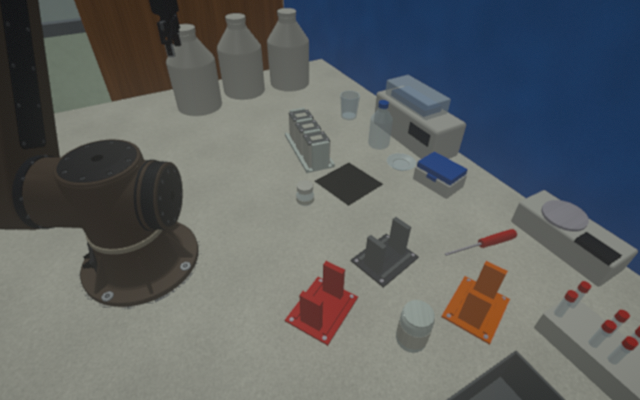

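The scene view shows the rack with its three modules at about (418,202), the black mat at (357,236) and the grey dock at (260,240). The red dock (228,190) and the orange one (198,290) are decoys. The side view agrees: rack (310,140), mat (348,183), dock (385,250).

```bash
cat > h.py <<'E'
import numpy as np, cv2
def cloud(c, T=None):
    z=c["z_map"]; v,u=np.indices(z.shape)
    P=np.stack([(u-c["cx"])/c["fx"]*z,(v-c["cy"])/c["fy"]*z,z],-1)
    if T is None: T=np.linalg.inv(c["camera_from_world"])
    W=P@T[:3,:3].T+T[:3,3]; W[z<=0]=np.nan
    return W
def rect(W,m):
    p=W[m][:,:2]; p=p[~np.isnan(p).any(1)]
    (cx,cy),(w,h),a=cv2.minAreaRect((p*1000).astype(np.float32))
    return len(p),np.round([cx,cy,w,h,a],1)
E
python3 - <<'E'
import numpy as np,cv2
from h import *
for n,R in (("scene",dict(rack=(372,460,170,235),mat=(320,395,203,270),dock=(230,290,205,270))),("side",dict(rack=(275,340,100,180),mat=(310,385,160,207),dock=(345,425,210,290)))):
    c=dict(np.load("/tmp/%s.npz"%n)); W=cloud(c)
    for k,(a,b,t,d) in R.items():
        m=np.zeros(W.shape[:2],bool); m[t:d,a:b]=1
        z=W[...,2]; g=c["color"].max(-1)
        if k=="mat": print(n,k,rect(W,m&(g<70)), np.nanmedian(z[m&(g<70)]))
        elif k=="rack":
            print(n,k,rect(W,m&(z>.06)),"mod/wall tops",rect(W,m&(z>.082)),np.nanpercentile(z[m],[5,50,99]))
        else:
            print(n,k,"base",rect(W,m&(g<110)&(abs(z-.006)<.006)),"walls",rect(W,m&(z>.03)),np.nanpercentile(z[m],[5,50,99]))
            mm=(m&(z>.06)).astype(np.uint8); k2,l,s,cc=cv2.connectedComponentsWithStats(mm)
            for i in range(1,k2):
                if s[i,4]>8: print("  wall",cc[i],rect(W,l==i))
E
```

```text
scene rack (1752, array([541.4, 207. , 222.7,  71.4,  79.9])) mod/wall tops (1450, array([540.3, 207.5, 221.8,  69.8,  80.8])) [-0.00396535  0.00290449  0.09319975]
scene mat (1951, array([557.5,  23.3, 141. , 176. ,  12. ])) 0.00169159850177647
scene dock base (954, array([ 436.6, -281.7,  221.2,  101. ,   12. ])) walls (437, array([ 481.5, -272.3,   99.2,   44.6,   12.3])) [-0.00445618  0.00093412  0.09153116]
  wall [249.24822695 219.97163121] (141, array([ 440.9, -281. ,   16.3,   44.6,   13.4]))
  wall [263.88965517 242.63448276] (145, array([ 522.7, -263.1,   14.6,   44.1,   11.5]))
side rack (1156, array([542. , 203.3, 226.1,  68.9,  80.7])) mod/wall tops (892, array([541.9, 203.3, 226. ,  68.8,  80.6])) [-0.00231583  0.00099856  0.09220616]
side mat (1376, array([564.1,   3.5, 136.8, 137.5,  13.3])) 0.002720119117943398
side dock base (1160, array([ 505.3, -260.1,  181.7,  121.4,   13.9])) walls (942, array([ 435.5, -285.5,  193.6,   45.4,   11.9])) [-0.00173172  0.0010038   0.0924541 ]
  wall [400.85765125 227.84697509] (281, array([ 522.3, -267. ,   15.8,   45.2,   12.2]))
  wall [375.93581081 246.57094595] (296, array([ 441.2, -284.1,   15. ,   44.9,   11.6]))
```

```bash
cat >> h.py <<'E'
from scipy.spatial.transform import Rotation as Ro
def go(s,p,yaw,n=""):
    R=Ro.from_euler("xyz",s["eef_rot"],degrees=True).as_matrix()
    d=R.T@(np.array(p)-s["position"])*100
    t=-((yaw-s["eef_rot"][2]+180)%360-180)
    print(n,"shift cm",np.round(d,2),"twist",round(t,2))
E
python3 - <<'E'
from workcell import r
from h import *
s=r.state(); go(s,(.541,.206,.26),80.5)
E
```

```text
shift cm [-39.89 -20.53  -2.9 ] twist 73.9
```

Emit:
drive_tool:
  series:
    - {"x": -4, "y": -2, "z": -1, "twist": 8}
    - {"x": -8, "y": -4, "z": -2, "twist": 16}
    - {"x": -12, "y": -6, "z": -3, "twist": 24}
    - {"x": -16, "y": -8, "z": -3, "twist": 32}
    - {"x": -20, "y": -10, "z": -3, "twist": 40}

```text
t: 0.6
position: [0.408, 0.3856, 0.2615]
eef_rot: [180.0, -0.0, 114.1]
contact_force: [1.1, 0.3, 0.7]
opening: 0.0857
gripper_force: 0.0
```

Run:
```python
from workcell import r
from h import *
s=r.state(); print(s["t"],s["position"],s["eef_rot"]); go(s,(.541,.206,.26),80.5)
```

```text
0.6 [0.40797489 0.38556355 0.26148226] [ 1.79981841e+02 -4.76448710e-03  1.14086315e+02]
 shift cm [-21.82   4.82   0.15] twist 33.59
```

Emit:
drive_tool:
  series:
    - {"x": -4.5, "y": 1, "z": 0, "twist": 8}
    - {"x": -9, "y": 2, "z": 0, "twist": 16}
    - {"x": -13.5, "y": 3, "z": 0, "twist": 24}
    - {"x": -18, "y": 4, "z": 0, "twist": 32}
    - {"x": -21.8, "y": 4.8, "z": 0, "twist": 33.6}

```text
t: 1.1
position: [0.542, 0.2063, 0.2611]
eef_rot: [-180.0, 0.0, 80.5]
contact_force: [1.0, 0.4, 0.4]
opening: 0.0854
gripper_force: 0.0
```

Run:
```python
from workcell import r
from h import *
for i in range(4): r.camera("wrist")
s=r.state(); c=r.camera("wrist")
print(s["t"],s["position"],s["eef_rot"])
T=np.eye(4); T[:3,:3]=Ro.from_euler("xyz",s["eef_rot"],degrees=True).as_matrix(); T[:3,3]=s["position"]
W=cloud(c,T@c["tool_from_camera"]); np.savez("/tmp/w1.npz",W=W,color=c["color"])
cv2.imwrite("pics/w1.png",c["color"]); print(c["fx"],np.round(c["tool_from_camera"],3).tolist())
z=W[...,2]; print(rect(W,(z>.06)&(z<.12)&(abs(W[...,0]-.541)<.08)&(abs(W[...,1]-.206)<.15)))
```

```text
1.3 [0.54103784 0.20774652 0.26083226] [-1.79945343e+02  9.22548822e-03  8.07167205e+01]
296.1313790001516 [[-0.001, -0.959, -0.283, 0.072], [1.0, -0.001, -0.001, 0.0], [0.001, -0.283, 0.959, -0.143], [0.0, 0.0, 0.0, 1.0]]
(11594, array([540.6, 205.9, 220.3,  67.3,  80.8]))
```

View pics/w1.png

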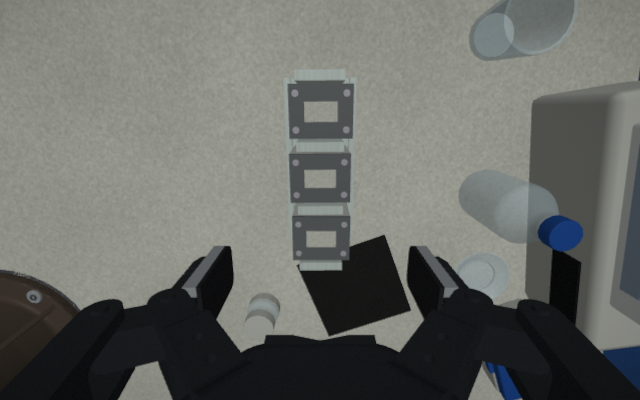

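The wrist picture shows the three grey lids at (320,110), (320,178) and (321,240). The pads straddle them and the mat lies behind.

Run:
```python
from workcell import r
from h import *
d=np.load("/tmp/w1.npz"); W=d["W"]; col=d["color"]; z=W[...,2]
m=((abs(z-.09)<.008)&(col.max(-1)<110)&(abs(W[...,0]-.541)<.08)).astype(np.uint8)
n,l,s,cc=cv2.connectedComponentsWithStats(m)
for i in range(1,n):
    if s[i,4]>300: print(cc[i],rect(W,l==i),np.nanmedian(z[l==i]))
m=(abs(z-.003)<.01)&(col.max(-1)<45)&(np.indices(z.shape)[0]>230)&(np.indices(z.shape)[0]<338)&(abs(np.indices(z.shape)[1]-355)<60)
print("mat",rect(W,m))
a=np.radians(80.8); u=np.array([np.cos(a),np.sin(a)])*.07
s=r.state()
for k in (1,0,-1): go(s,(*(np.array([.5406,.2059])+k*u),.16),80.8,k)
```

```text
[320.28876404 110.67191011] (2670, array([552.6, 275.8,  53.1,  65.7,  80.7])) 0.09045893728032606
[319.54734112 176.95763078] (2313, array([540.4, 207.1,  54. ,  65.7,  81.2])) 0.09044948886520843
[320.73850717 236.92486406] (2023, array([529.8, 135.4,  57.6,  65.6,  80.7])) 0.09047756063621681
mat (6188, array([562.8,   7.2, 137.8, 138.8,  11.7]))
1 shift cm [ 6.74  0.05 10.1 ] twist 0.0
0 shift cm [-0.26  0.05 10.1 ] twist 0.0
-1 shift cm [-7.26  0.05 10.1 ] twist 0.0
```

Emit:
drive_tool:
  series:
    - {"x": -0.1, "z": 4}
    - {"x": -0.1, "z": 8}
    - {"x": -0.1, "z": 12}
    - {"x": -0.1, "z": 15}
    - {"x": -0.1, "z": 17}

```text
$.series[0]: bad value
```

Emit:
drive_tool:
  series:
    - {"z": 1.5}
    - {"z": 3}
    - {"z": 4}
    - {"z": 4.8}
    - {"z": 5}

```text
$.series[0]: bad value
```

Emit:
drive_tool:
  series:
    - {"z": 0}
    - {"z": 0}
    - {"z": 0}
    - {"z": 0}
    - {"z": 0}
  gripper: 5.5
  newtons: 60

```text
$.series[0]: bad value
```

All four numbers are needed in each row.

Emit:
drive_tool:
  series:
    - {"x": -0.1, "y": 0, "z": 4, "twist": 0}
    - {"x": -0.1, "y": 0, "z": 8, "twist": 0}
    - {"x": -0.1, "y": 0, "z": 12, "twist": 0}
    - {"x": -0.1, "y": 0, "z": 15, "twist": 0}
    - {"x": -0.1, "y": 0, "z": 17, "twist": 0}

```text
t: 1.85
position: [0.5392, 0.2086, 0.0892]
eef_rot: [-179.9, 0.0, 80.9]
contact_force: [0.1, 0.3, 0.0]
opening: 0.0856
gripper_force: 0.0
```

Emit:
drive_tool:
  series:
    - {"x": 0, "y": 0, "z": 1.5, "twist": 0}
    - {"x": 0, "y": 0, "z": 3, "twist": 0}
    - {"x": 0, "y": 0, "z": 4, "twist": 0}
    - {"x": 0, "y": 0, "z": 4.8, "twist": 0}
    - {"x": 0, "y": 0, "z": 5, "twist": 0}

```text
t: 2.35
position: [0.5404, 0.2079, 0.0408]
eef_rot: [-180.0, 0.0, 80.9]
contact_force: [0.4, 0.8, 0.7]
opening: 0.0855
gripper_force: 0.0
```

Emit:
drive_tool:
  series:
    - {"x": 0, "y": 0, "z": 0, "twist": 0}
    - {"x": 0, "y": 0, "z": 0, "twist": 0}
    - {"x": 0, "y": 0, "z": 0, "twist": 0}
    - {"x": 0, "y": 0, "z": 0, "twist": 0}
    - {"x": 0, "y": 0, "z": 0, "twist": 0}
  gripper: 5.5
  newtons: 60

```text
t: 2.85
position: [0.541, 0.2076, 0.042]
eef_rot: [180.0, -0.0, 80.8]
contact_force: [-2.0, 0.3, 6.9]
opening: 0.0651
gripper_force: 67.7
```

Emit:
drive_tool:
  series:
    - {"x": 0, "y": 0, "z": -0.5, "twist": 0}
    - {"x": 0, "y": 0, "z": -1.5, "twist": 0}
    - {"x": 0, "y": 0, "z": -3, "twist": 0}
    - {"x": 0, "y": 0, "z": -5, "twist": 0}
    - {"x": 0, "y": 0, "z": -8, "twist": 0}

```text
t: 3.35
position: [0.5402, 0.2071, 0.1216]
eef_rot: [-179.9, 0.1, 80.8]
contact_force: [0.9, -0.2, -3.3]
opening: 0.0657
gripper_force: 67.3
```

Emit:
drive_tool:
  series:
    - {"x": 0, "y": 0, "z": -2, "twist": 0}
    - {"x": 0, "y": 0, "z": -4, "twist": 0}
    - {"x": 0, "y": 0, "z": -5, "twist": 0}
    - {"x": 0, "y": 0, "z": -5, "twist": 0}
    - {"x": 0, "y": 0, "z": -5, "twist": 0}

```text
t: 3.85
position: [0.5405, 0.2073, 0.1708]
eef_rot: [-180.0, 0.0, 80.8]
contact_force: [0.3, -0.2, -4.0]
opening: 0.0654
gripper_force: 67.4
```

```bash
cat > f.py <<'E'
from workcell import r
from h import *
import sys
n=int(sys.argv[1]); L=[]
for i in range(n):
    r.camera("wrist"); s=r.state()
    R=Ro.from_euler("xyz",s["eef_rot"],degrees=True).as_matrix()
    L.append([s["t"],*(R.T@s["contact_force"]),*(1000*R.T@s["torque"])])
L=np.array(L); np.set_printoptions(suppress=True,precision=2,linewidth=150)
print("t  F(tool)  T(tool,mNm)"); print(L); print("mean",L.mean(0)[1:],"std",L.std(0)[1:]); print(s["position"],s["eef_rot"],s["opening"])
E
python3 f.py 8
```

```text
t  F(tool)  T(tool,mNm)
[[  3.9   -0.16  -0.06   3.13 -48.8  -40.38 -27.68]
 [  3.95  -0.48  -0.13   3.2   22.94  -1.81 -47.39]
 [  4.     0.56  -0.29   3.53  22.88   1.35  40.37]
 [  4.05  -0.01   0.39   2.22  14.42 -60.04  53.35]
 [  4.1    0.68  -0.59   2.74 -32.51  -4.98  11.03]
 [  4.15   0.07  -0.36   2.47  58.85  25.31  14.81]
 [  4.2    0.01   0.57   3.54  39.86   8.01 -57.81]
 [  4.25   0.1    0.92   3.46 -21.46  13.19  13.93]]
mean [ 0.1   0.06  3.04  7.02 -7.42  0.08] std [ 0.35  0.48  0.47 35.02 26.7  37.69]
[0.54 0.21 0.17] [-179.97    0.01   80.8 ] 0.06564576328819227
```

Emit:
drive_tool:
  series:
    - {"x": 0, "y": 0, "z": 0, "twist": 0}
    - {"x": 0, "y": 0, "z": 0, "twist": 0}
    - {"x": 0, "y": 0, "z": 0, "twist": 0}
    - {"x": 0, "y": -3, "z": 0, "twist": 0}
    - {"x": 0, "y": -6, "z": 0, "twist": 0}

```text
t: 4.75
position: [0.481, 0.2169, 0.1711]
eef_rot: [-180.0, -0.0, 80.8]
contact_force: [0.2, 0.4, -3.1]
opening: 0.065
gripper_force: 68.0
```

```bash
python3 f.py 9
```

```text
t  F(tool)  T(tool,mNm)
[[  4.8    1.12  -4.9    3.51 172.35 131.62  21.56]
 [  4.85  -0.26   0.29   3.67   8.67  31.82   0.86]
 [  4.9    1.03   0.58   2.14  24.51  63.15 -42.34]
 [  4.95   0.72   0.13   2.09  10.45   0.45  35.17]
 [  5.    -0.26   0.85   2.49  -0.9  -17.64  16.22]
 [  5.05  -0.64  -0.42   2.72 -21.89  18.57 -17.22]
 [  5.1    0.09   0.72   3.37 -22.13   7.07  23.91]
 [  5.15   1.07   0.48   2.41  65.37  33.97 -42.48]
 [  5.2    0.03  -0.15   3.52 -39.31   8.61 -60.58]]
mean [ 0.32 -0.27  2.88 21.9  30.85 -7.21] std [ 0.63  1.68  0.6  60.52 41.76 32.71]
[0.48 0.22 0.17] [179.99  -0.01  80.78] 0.06512654291395614
```

Emit:
drive_tool:
  series:
    - {"x": 0, "y": 0, "z": 0, "twist": 0}
    - {"x": 0, "y": 0, "z": 0, "twist": 0}
    - {"x": 0, "y": 0, "z": 0, "twist": 0}
    - {"x": 0, "y": 3, "z": 0, "twist": 0}
    - {"x": 0, "y": 6, "z": 0, "twist": 0}

```text
t: 5.7
position: [0.5414, 0.2075, 0.1716]
eef_rot: [180.0, -0.0, 80.9]
contact_force: [0.5, 0.1, -2.4]
opening: 0.0652
gripper_force: 68.3
```

```bash
python3 f.py 9
```

```text
t  F(tool)  T(tool,mNm)
[[   5.75   -2.14    1.69    2.84  -73.31 -178.79  -10.81]
 [   5.8     0.84    0.11    3.11   49.35   -4.56   39.21]
 [   5.85    0.62   -0.69    3.63   37.95  -71.84   41.82]
 [   5.9     0.01   -0.97    3.33  -49.78    4.05   10.2 ]
 [   5.95   -0.59    0.65    2.77   35.03   20.48   17.45]
 [   6.     -0.03   -1.02    3.46   18.64    9.16   25.66]
 [   6.05    0.69    1.04    2.86   26.67   13.39  -37.02]
 [   6.1    -0.26    0.14    3.41  -62.03   -3.75  -32.09]
 [   6.15   -1.14   -0.1     3.28   24.79  -19.16   -4.48]]
mean [ -0.22   0.09   3.19   0.81 -25.67   5.55] std [ 0.91  0.87  0.29 45.3  59.91 27.11]
[0.54 0.21 0.17] [-180.     -0.     80.83] 0.06530478001149252
```

Create f.py:
```python
from workcell import r
from h import *
import sys,json
n=int(sys.argv[1]); L=[]
for i in range(n):
    r.camera("wrist"); s=r.state()
    R=Ro.from_euler("xyz",s["eef_rot"],degrees=True).as_matrix()
    L.append([*(R.T@s["contact_force"]),*(1000*R.T@s["torque"])])
L=np.array(L); np.set_printoptions(suppress=True,precision=1,linewidth=150)
print(round(s["t"],2),"Fy",L[:,1],"Fx",L[:,0]," Tx",L[:,3].round(),"rest mean Tx",L[2:,3].mean(), "Fz",L[:,2].mean())
```

```text
(no output)
```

Emit:
drive_tool:
  series:
    - {"x": 0, "y": 0, "z": 0, "twist": 0}
    - {"x": 0, "y": 0, "z": 0, "twist": 0}
    - {"x": 0, "y": -2, "z": 0, "twist": 0}
    - {"x": 0, "y": -4, "z": 0, "twist": 0}
    - {"x": 0, "y": -6, "z": 0, "twist": 0}

```text
t: 6.65
position: [0.4808, 0.217, 0.1713]
eef_rot: [180.0, -0.0, 80.8]
contact_force: [-0.7, -0.3, -3.2]
opening: 0.0652
gripper_force: 68.6
```

```bash
python3 f.py 7
```

```text
7.0 Fy [-2.4 -0.5  0.4  0.3  0.1 -0.3  0.3] Fx [ 1.4  0.7 -0.9  0.5 -0.   1.  -0.1]  Tx [200. -71.  -2.  12. -13.  32.  -3.] rest mean Tx 5.032322962197639 Fz 2.793600657890491
```

Emit:
drive_tool:
  series:
    - {"x": 0, "y": 0, "z": 0, "twist": 0}
    - {"x": 0, "y": 0, "z": 0, "twist": 0}
    - {"x": 0, "y": 2, "z": 0, "twist": 0}
    - {"x": 0, "y": 4, "z": 0, "twist": 0}
    - {"x": 0, "y": 6, "z": 0, "twist": 0}

```text
t: 7.5
position: [0.5416, 0.2072, 0.1713]
eef_rot: [-180.0, -0.0, 80.8]
contact_force: [-0.2, -1.2, -2.6]
opening: 0.0656
gripper_force: 68.7
```

```bash
python3 f.py 7
```

```text
7.85 Fy [ 1.7  0.1 -0.6 -0.6  0.6  0.4 -0.4] Fx [-2.2 -0.7  0.1  0.4 -0.5  0.5 -0.5]  Tx [-31.  38.  33.  -8.  -7.  -5. -46.] rest mean Tx -6.738975710367984 Fz 2.9641222917907593
```

Emit:
drive_tool:
  series:
    - {"x": 0, "y": 0, "z": 0, "twist": 0}
    - {"x": 0, "y": 0, "z": 0, "twist": 0}
    - {"x": 0, "y": -2.5, "z": 0, "twist": 0}
    - {"x": 0, "y": -5, "z": 0, "twist": 0}
    - {"x": 0, "y": -7.5, "z": 0, "twist": 0}

```text
t: 8.35
position: [0.4657, 0.2194, 0.1713]
eef_rot: [180.0, -0.0, 80.8]
contact_force: [-0.2, 0.7, -2.0]
opening: 0.0651
gripper_force: 68.7
```

```bash
python3 f.py 7
```

```text
8.7 Fy [-2.3 -0.   0.2  1.   0.   1.   0.2] Fx [ 0.6  0.4 -0.5  1.  -0.2 -0.3 -1.2]  Tx [140.  16. -62.  24.  13.   6.  25.] rest mean Tx 1.4246945396095883 Fz 2.975921417035004
```

Emit:
drive_tool:
  series:
    - {"x": 0, "y": 0, "z": 0, "twist": 0}
    - {"x": 0, "y": 0, "z": 0, "twist": 0}
    - {"x": 0, "y": 2.5, "z": 0, "twist": 0}
    - {"x": 0, "y": 5, "z": 0, "twist": 0}
    - {"x": 0, "y": 7.5, "z": 0, "twist": 0}

```text
t: 9.2
position: [0.5419, 0.2072, 0.1713]
eef_rot: [180.0, -0.0, 80.8]
contact_force: [0.7, -0.1, -3.8]
opening: 0.0657
gripper_force: 68.7
```

```bash
python3 f.py 7
```

```text
9.55 Fy [ 1.5  0.7 -1.   0.3 -0.7 -1.2 -0.7] Fx [-1.8 -0.3 -0.6 -0.3 -0.2 -0.3  0.9]  Tx [-72.  64.  90.  19.  24.  24.  35.] rest mean Tx 38.500455986379414 Fz 2.8044673700194167
```

Emit:
drive_tool:
  series:
    - {"x": 0, "y": 0, "z": 2, "twist": 0}
    - {"x": 0, "y": 0, "z": 4, "twist": 0}
    - {"x": 0, "y": 0, "z": 6, "twist": 0}
    - {"x": 0, "y": 0, "z": 8, "twist": 0}
    - {"x": 0, "y": 0, "z": 9.5, "twist": 0}

```text
t: 10.05
position: [0.54, 0.2076, 0.0754]
eef_rot: [-180.0, 0.0, 80.8]
contact_force: [0.4, 0.4, -2.3]
opening: 0.0653
gripper_force: 68.7
```

Emit:
drive_tool:
  series:
    - {"x": 0, "y": 0, "z": 1, "twist": 0}
    - {"x": 0, "y": 0, "z": 1.9, "twist": 0}
    - {"x": 0, "y": 0, "z": 2.6, "twist": 0}
    - {"x": 0, "y": 0, "z": 3, "twist": 0}
    - {"x": 0, "y": 0, "z": 3.2, "twist": 0}

```text
t: 10.55
position: [0.5409, 0.2074, 0.0442]
eef_rot: [180.0, -0.0, 80.8]
contact_force: [0.3, -0.2, -3.1]
opening: 0.0651
gripper_force: 68.7
```

Emit:
drive_tool:
  series:
    - {"x": 0, "y": 0, "z": 0.1, "twist": 0}
    - {"x": 0, "y": 0, "z": 0.15, "twist": 0}
    - {"x": 0, "y": 0, "z": 0.2, "twist": 0}
    - {"x": 0, "y": 0, "z": 0.25, "twist": 0}
    - {"x": 0, "y": 0, "z": 0.3, "twist": 0}

```text
t: 11.05
position: [0.5409, 0.2074, 0.042]
eef_rot: [180.0, -0.0, 80.8]
contact_force: [-4.4, -0.0, 11.2]
opening: 0.0657
gripper_force: 69.6
```

Emit:
drive_tool:
  series:
    - {"x": 0, "y": 0, "z": 0, "twist": 0}
    - {"x": 0, "y": 0, "z": 0, "twist": 0}
    - {"x": 0, "y": 0, "z": 0, "twist": 0}
    - {"x": 0, "y": 0, "z": 0, "twist": 0}
    - {"x": 0, "y": 0, "z": 0, "twist": 0}
  gripper: 8.54

```text
t: 11.55
position: [0.5408, 0.2074, 0.0413]
eef_rot: [180.0, -0.0, 80.8]
contact_force: [-0.2, -0.7, -0.7]
opening: 0.0852
gripper_force: 0.0
```

Emit:
drive_tool:
  series:
    - {"x": 1, "y": 0, "z": 0, "twist": 0}
    - {"x": 3, "y": 0, "z": 0, "twist": 0}
    - {"x": 5, "y": 0, "z": 0, "twist": 0}
    - {"x": 6.5, "y": 0, "z": 0, "twist": 0}
    - {"x": 6.9, "y": 0, "z": 0, "twist": 0}

```text
t: 12.05
position: [0.5519, 0.2775, 0.0412]
eef_rot: [180.0, -0.0, 80.9]
contact_force: [-0.3, -0.2, -0.8]
opening: 0.0851
gripper_force: 0.0
```

Emit:
drive_tool:
  series:
    - {"x": 0, "y": 0, "z": 0, "twist": 0}
    - {"x": 0, "y": 0, "z": 0, "twist": 0}
    - {"x": 0, "y": 0, "z": 0, "twist": 0}
    - {"x": 0, "y": 0, "z": 0, "twist": 0}
    - {"x": 0, "y": 0, "z": 0, "twist": 0}
  gripper: 5.5
  newtons: 60

```text
t: 12.55
position: [0.5519, 0.2752, 0.0415]
eef_rot: [180.0, -0.0, 80.8]
contact_force: [-0.3, -0.2, 2.5]
opening: 0.0654
gripper_force: 67.7
```

Emit:
drive_tool:
  series:
    - {"x": 0, "y": 0, "z": -0.5, "twist": 0}
    - {"x": 0, "y": 0, "z": -1.5, "twist": 0}
    - {"x": 0, "y": 0, "z": -3, "twist": 0}
    - {"x": 0, "y": 0, "z": -5, "twist": 0}
    - {"x": 0, "y": 0, "z": -8, "twist": 0}

```text
t: 13.05
position: [0.5513, 0.2752, 0.1221]
eef_rot: [-179.9, 0.1, 80.8]
contact_force: [0.8, -0.8, -2.9]
opening: 0.0655
gripper_force: 67.6
```

Emit:
drive_tool:
  series:
    - {"x": 0, "y": 0, "z": -2, "twist": 0}
    - {"x": 0, "y": 0, "z": -4, "twist": 0}
    - {"x": 0, "y": 0, "z": -5, "twist": 0}
    - {"x": 0, "y": 0, "z": -5, "twist": 0}
    - {"x": 0, "y": 0, "z": -5, "twist": 0}

```text
t: 13.55
position: [0.5515, 0.2754, 0.171]
eef_rot: [-180.0, 0.0, 80.8]
contact_force: [-0.6, 0.3, -2.9]
opening: 0.0654
gripper_force: 67.6
```

Emit:
drive_tool:
  series:
    - {"x": 0, "y": 0, "z": 0, "twist": 0}
    - {"x": 0, "y": 0, "z": 0, "twist": 0}
    - {"x": 0, "y": -2, "z": 0, "twist": 0}
    - {"x": 0, "y": -4, "z": 0, "twist": 0}
    - {"x": 0, "y": -6, "z": 0, "twist": 0}

```text
t: 14.05
position: [0.4918, 0.285, 0.1706]
eef_rot: [-179.9, 0.0, 80.8]
contact_force: [-0.5, 0.3, -3.3]
opening: 0.0659
gripper_force: 68.0
```

```bash
python3 f.py 7
```

```text
14.4 Fy [-2.3 -0.1  0.3  0.3  0.6  0.3  1. ] Fx [ 1.1 -0.4 -0.2  0.4 -0.3  0.1 -0.3]  Tx [110.  51.  -6. -49.  15. -16. -19.] rest mean Tx -14.999769084701896 Fz 3.6197457298270557
```

Emit:
drive_tool:
  series:
    - {"x": 0, "y": 0, "z": 0, "twist": 0}
    - {"x": 0, "y": 0, "z": 0, "twist": 0}
    - {"x": 0, "y": 2, "z": 0, "twist": 0}
    - {"x": 0, "y": 4, "z": 0, "twist": 0}
    - {"x": 0, "y": 6, "z": 0, "twist": 0}

```text
t: 14.9
position: [0.5527, 0.2753, 0.1713]
eef_rot: [180.0, -0.0, 80.8]
contact_force: [0.1, -0.4, -4.0]
opening: 0.0655
gripper_force: 68.4
```

```bash
python3 f.py 7
```

```text
15.25 Fy [ 1.1 -0.7  0.9 -0.4 -0.  -0.2  0.3] Fx [-2.1 -0.7 -0.4  0.1 -0.2  0.1  0.5]  Tx [ -0. -18.   1.  26.  46. -22.  17.] rest mean Tx 13.377940462333424 Fz 3.4398610353356576
```

Emit:
drive_tool:
  series:
    - {"x": 0, "y": 0, "z": 0, "twist": 0}
    - {"x": 0, "y": 0, "z": 0, "twist": 0}
    - {"x": 0, "y": -2.5, "z": 0, "twist": 0}
    - {"x": 0, "y": -5, "z": 0, "twist": 0}
    - {"x": 0, "y": -7.5, "z": 0, "twist": 0}

```text
t: 15.75
position: [0.4768, 0.2876, 0.1713]
eef_rot: [180.0, -0.0, 80.8]
contact_force: [-0.1, 0.6, -3.6]
opening: 0.0653
gripper_force: 68.6
```

```bash
python3 f.py 7
```

```text
16.1 Fy [-2.9 -0.4  0.7  0.6 -0.4 -0.1  0.4] Fx [ 2.3 -0.6  0.1  0.1 -0.2 -0.3 -0.1]  Tx [184. -55. -54. -92.   3. -44.  -5.] rest mean Tx -38.5601864559094 Fz 3.4542904066067974
```

Emit:
drive_tool:
  series:
    - {"x": 0, "y": 0, "z": 0, "twist": 0}
    - {"x": 0, "y": 0, "z": 0, "twist": 0}
    - {"x": 0, "y": 2.5, "z": 0, "twist": 0}
    - {"x": 0, "y": 5, "z": 0, "twist": 0}
    - {"x": 0, "y": 7.5, "z": 0, "twist": 0}

```text
t: 16.6
position: [0.5529, 0.2753, 0.1713]
eef_rot: [180.0, -0.0, 80.8]
contact_force: [0.7, 0.5, -3.0]
opening: 0.0653
gripper_force: 68.9
```

```bash
python3 f.py 7
```

```text
16.95 Fy [ 1.4 -0.5 -1.3  0.3 -1.   0.1  0.1] Fx [-2.6  0.4 -0.4  0.2  0.2 -0.4 -1.4]  Tx [-104.   41.    8.    1.   22.    4.  -44.] rest mean Tx -1.717280779634173 Fz 3.6414633314810305
```

```bash
cat > j.py <<'E'
from workcell import r
import sys,numpy as np
np.set_printoptions(suppress=True,precision=1,linewidth=150)
L=[]
for i in range(int(sys.argv[1])):
    if i: r.camera("wrist")
    L.append(np.array(r.state()["joint_torque"])*1000)
print(np.array(L)[:,[0,3,4,5]])
E
python3 j.py 3
```

```text
[[-357.5   -5.8   -6.     2. ]
 [-234.4   -2.5   -2.1    2.6]
 [-137.4   -0.1   -0.6    2.4]]
```

Emit:
drive_tool:
  series:
    - {"x": 0, "y": 0, "z": 0, "twist": 0}
    - {"x": 0, "y": 0, "z": 0, "twist": 0}
    - {"x": 0, "y": -2.5, "z": 0, "twist": 0}
    - {"x": 0, "y": -5, "z": 0, "twist": 0}
    - {"x": 0, "y": -7.5, "z": 0, "twist": 0}

```text
t: 17.55
position: [0.4768, 0.2875, 0.1713]
eef_rot: [180.0, -0.0, 80.8]
contact_force: [-0.3, 0.6, -2.9]
opening: 0.0654
gripper_force: 69.0
```

```bash
python3 j.py 8
```

```text
[[-2798.7   -43.3   380.9  -420.9]
 [-6756.4  -481.8 -1316.7  -196.5]
 [  911.5    74.1  -159.    285.8]
 [ 1047.1    74.8    91.5   131.2]
 [  851.9    42.1    74.6    46.7]
 [  645.5    23.1    36.8    13.2]
 [  468.4    13.7    14.1     1.2]
 [  319.8     8.5     3.6    -2.5]]
```

Emit:
drive_tool:
  series:
    - {"x": 0, "y": 0, "z": 0, "twist": 0}
    - {"x": 0, "y": 0, "z": 0, "twist": 0}
    - {"x": 0, "y": 2.5, "z": 0, "twist": 0}
    - {"x": 0, "y": 5, "z": 0, "twist": 0}
    - {"x": 0, "y": 7.5, "z": 0, "twist": 0}

```text
t: 18.4
position: [0.5529, 0.2753, 0.1713]
eef_rot: [180.0, -0.0, 80.8]
contact_force: [-0.3, -0.1, -3.3]
opening: 0.0651
gripper_force: 69.2
```

```bash
python3 j.py 8
```

```text
[[ 1354.3   -27.6  -393.5   324.6]
 [ 7059.8   520.6  1230.8   155. ]
 [ -719.6   -54.9   177.4  -251.8]
 [-1115.1   -76.5   -72.9  -115. ]
 [ -916.3   -42.8   -66.3   -41.1]
 [ -700.8   -22.1   -35.    -11.7]
 [ -514.1   -11.6   -15.2    -1.3]
 [ -357.7    -5.8    -6.      2. ]]
```

Emit:
drive_tool:
  series:
    - {"x": 0, "y": 0, "z": 2, "twist": 0}
    - {"x": 0, "y": 0, "z": 4, "twist": 0}
    - {"x": 0, "y": 0, "z": 6, "twist": 0}
    - {"x": 0, "y": 0, "z": 8, "twist": 0}
    - {"x": 0, "y": 0, "z": 9.5, "twist": 0}

```text
t: 19.25
position: [0.5511, 0.2757, 0.0754]
eef_rot: [-180.0, 0.0, 80.8]
contact_force: [-0.3, -0.7, -3.8]
opening: 0.0653
gripper_force: 69.2
```

Emit:
drive_tool:
  series:
    - {"x": 0, "y": 0, "z": 1, "twist": 0}
    - {"x": 0, "y": 0, "z": 1.9, "twist": 0}
    - {"x": 0, "y": 0, "z": 2.6, "twist": 0}
    - {"x": 0, "y": 0, "z": 3, "twist": 0}
    - {"x": 0, "y": 0, "z": 3.2, "twist": 0}

```text
t: 19.75
position: [0.552, 0.2755, 0.0442]
eef_rot: [180.0, -0.0, 80.8]
contact_force: [-0.2, -0.1, -3.2]
opening: 0.0654
gripper_force: 69.2
```

Emit:
drive_tool:
  series:
    - {"x": 0, "y": 0, "z": 0.1, "twist": 0}
    - {"x": 0, "y": 0, "z": 0.15, "twist": 0}
    - {"x": 0, "y": 0, "z": 0.2, "twist": 0}
    - {"x": 0, "y": 0, "z": 0.25, "twist": 0}
    - {"x": 0, "y": 0, "z": 0.3, "twist": 0}

```text
t: 20.25
position: [0.5519, 0.2755, 0.0415]
eef_rot: [180.0, -0.0, 80.8]
contact_force: [-0.3, 0.7, 7.0]
opening: 0.0653
gripper_force: 70.0
```

Emit:
drive_tool:
  series:
    - {"x": 0, "y": 0, "z": 0, "twist": 0}
    - {"x": 0, "y": 0, "z": 0, "twist": 0}
    - {"x": 0, "y": 0, "z": 0, "twist": 0}
    - {"x": 0, "y": 0, "z": 0, "twist": 0}
    - {"x": 0, "y": 0, "z": 0, "twist": 0}
  gripper: 8.54

```text
t: 20.75
position: [0.5519, 0.2756, 0.0414]
eef_rot: [180.0, -0.0, 80.8]
contact_force: [-0.4, 0.4, 0.2]
opening: 0.0855
gripper_force: 0.0
```

Emit:
drive_tool:
  series:
    - {"x": -2, "y": 0, "z": 0, "twist": 0}
    - {"x": -5, "y": 0, "z": 0, "twist": 0}
    - {"x": -9, "y": 0, "z": 0, "twist": 0}
    - {"x": -12.5, "y": 0, "z": 0, "twist": 0}
    - {"x": -14, "y": 0, "z": 0, "twist": 0}

```text
t: 21.25
position: [0.529, 0.1351, 0.0414]
eef_rot: [-180.0, 0.0, 80.7]
contact_force: [-0.2, -0.2, -0.6]
opening: 0.0851
gripper_force: 0.0
```

Emit:
drive_tool:
  series:
    - {"x": 0, "y": 0, "z": 0, "twist": 0}
    - {"x": 0, "y": 0, "z": 0, "twist": 0}
    - {"x": 0, "y": 0, "z": 0, "twist": 0}
    - {"x": 0, "y": 0, "z": 0, "twist": 0}
    - {"x": 0, "y": 0, "z": 0, "twist": 0}
  gripper: 5.5
  newtons: 60

```text
t: 21.75
position: [0.5302, 0.1382, 0.0418]
eef_rot: [179.9, 0.0, 80.9]
contact_force: [1.7, -6.9, 5.5]
opening: 0.0655
gripper_force: 67.2
```

Emit:
drive_tool:
  series:
    - {"x": 0, "y": 0, "z": -0.5, "twist": 0}
    - {"x": 0, "y": 0, "z": -1.5, "twist": 0}
    - {"x": 0, "y": 0, "z": -3, "twist": 0}
    - {"x": 0, "y": 0, "z": -5, "twist": 0}
    - {"x": 0, "y": 0, "z": -8, "twist": 0}

```text
t: 22.25
position: [0.5287, 0.1379, 0.1215]
eef_rot: [-179.9, 0.0, 80.8]
contact_force: [-1.0, -0.2, -5.3]
opening: 0.0654
gripper_force: 68.3
```

Emit:
drive_tool:
  series:
    - {"x": 0, "y": 0, "z": -2, "twist": 0}
    - {"x": 0, "y": 0, "z": -4, "twist": 0}
    - {"x": 0, "y": 0, "z": -5, "twist": 0}
    - {"x": 0, "y": 0, "z": -5, "twist": 0}
    - {"x": 0, "y": 0, "z": -5, "twist": 0}

```text
t: 22.75
position: [0.5291, 0.1375, 0.1707]
eef_rot: [-180.0, 0.0, 80.8]
contact_force: [-0.7, -0.1, -5.8]
opening: 0.0656
gripper_force: 68.7
```

Emit:
drive_tool:
  series:
    - {"x": 0, "y": 0, "z": 0, "twist": 0}
    - {"x": 0, "y": 0, "z": 0, "twist": 0}
    - {"x": 0, "y": -2.5, "z": 0, "twist": 0}
    - {"x": 0, "y": -5, "z": 0, "twist": 0}
    - {"x": 0, "y": -7.5, "z": 0, "twist": 0}

```text
t: 23.25
position: [0.4543, 0.1493, 0.1706]
eef_rot: [-179.9, 0.0, 80.8]
contact_force: [0.4, 0.8, -5.6]
opening: 0.0655
gripper_force: 69.2
```

```bash
sed -i 's/^print.*/print(np.array(L))/; s/r.state()\["joint_torque"\])\*1000/[*(1000*s["joint_torque"] ),*s["contact_force"]] )/; s/^    L.append/    s=r.state()\n    L.append/' j.py; python3 j.py 8
```

```text
[[ -1937.4 -47169.9 -23406.8    -39.1    368.1   -297.5      0.4      0.8     -5.6]
 [ -4986.5 -43187.3 -33480.4   -290.6  -1713.4   -139.3     -4.       1.8     -6.9]
 [   691.4 -50633.6 -20057.1     44.2   -146.6    198.3      0.2     -1.      -6.3]
 [   710.  -50612.  -19389.5     41.3    153.1     91.3      0.1      0.5     -5.3]
 [   558.8 -50501.9 -20099.1     -5.1     24.9     32.2     -2.3      0.8     -5.5]
 [   410.1 -50416.  -20708.4     15.7     72.7      9.3      0.9      0.4     -5.1]
 [   292.6 -50266.4 -21096.9     12.3     45.2      1.       1.       0.6     -4.2]
 [   193.5 -50139.3 -21328.9      8.      23.4     -1.6     -0.3      0.2     -5.8]]
```

Emit:
drive_tool:
  series:
    - {"x": 0, "y": 0, "z": 0, "twist": 0}
    - {"x": 0, "y": 0, "z": 0, "twist": 0}
    - {"x": 0, "y": 2.5, "z": 0, "twist": 0}
    - {"x": 0, "y": 5, "z": 0, "twist": 0}
    - {"x": 0, "y": 7.5, "z": 0, "twist": 0}

```text
t: 24.1
position: [0.5305, 0.1371, 0.1713]
eef_rot: [180.0, -0.0, 80.8]
contact_force: [0.2, 0.3, -5.5]
opening: 0.0655
gripper_force: 69.7
```

```bash
python3 j.py 8
```

```text
[[   889.7 -60375.4 -20653.5    -22.    -384.5    212.3      0.2      0.3     -5.5]
 [  5032.1 -63313.1 -12142.9    302.2   1636.7    102.6      3.6     -2.2     -4.3]
 [  -569.  -57293.4 -24664.     -35.5    182.8   -168.5      0.4      0.6     -4.6]
 [  -727.2 -57181.4 -25287.     -44.5   -123.     -77.      -0.5     -0.      -5.7]
 [  -588.6 -57175.7 -24601.9    -27.1   -103.2    -27.6     -0.9     -0.      -5.3]
 [  -419.  -57128.4 -23953.2    -16.3    -56.2     -7.9     -0.6     -0.6     -5.4]
 [  -327.7 -57205.1 -23626.5    -13.9    -41.8     -0.9     -0.7      1.      -5.2]
 [  -223.8 -57294.7 -23412.3     -9.1    -22.6      1.3      1.1     -0.1     -5.4]]
```

Emit:
drive_tool:
  series:
    - {"x": 0, "y": 0, "z": 0, "twist": 0}
    - {"x": 0, "y": 0, "z": 0, "twist": 0}
    - {"x": 0, "y": 0, "z": 0, "twist": 0}
    - {"x": 0, "y": 0, "z": 0, "twist": 0}
    - {"x": 0, "y": 0, "z": 0, "twist": 0}

```text
t: 24.95
position: [0.5294, 0.1373, 0.1713]
eef_rot: [180.0, -0.0, 80.8]
contact_force: [-0.3, 0.2, -5.1]
opening: 0.0653
gripper_force: 70.0
```

```bash
python3 j.py 2
```

```text
[[    24.  -57808.7 -23303.6     -2.8    -12.9      0.2     -0.3      0.2     -5.1]
 [    20.3 -57805.7 -23306.5     -3.     -12.9      0.1      0.1      0.2     -5.1]]
```

Emit:
drive_tool:
  series:
    - {"x": 0, "y": 0, "z": 0, "twist": 0}
    - {"x": 0, "y": 0, "z": 0, "twist": 0}
    - {"x": 0, "y": -2, "z": 0, "twist": 0}
    - {"x": 0, "y": -4, "z": 0, "twist": 0}
    - {"x": 0, "y": -6, "z": 0, "twist": 0}

```text
t: 25.5
position: [0.4695, 0.1469, 0.1712]
eef_rot: [-180.0, -0.0, 80.8]
contact_force: [-0.8, -0.5, -4.6]
opening: 0.0651
gripper_force: 69.9
```

```bash
python3 j.py 9
```

```text
[[ -1427.2 -49256.3 -23467.3    -26.7    296.7   -223.9     -0.8     -0.5     -4.6]
 [ -3999.9 -46242.7 -31376.3   -234.2  -1369.6   -105.4     -3.2      1.7     -5.5]
 [   543.1 -51905.4 -20695.9     33.1   -140.3    155.2      0.5     -0.      -5.6]
 [   588.1 -51960.8 -20107.5     33.2    115.8     72.9      0.7      0.6     -5.8]
 [   466.9 -51911.6 -20708.3     18.9     92.3     25.7      0.2      0.8     -5. ]
 [   339.1 -51872.7 -21243.3     10.4     48.3      6.9      0.3      0.1     -4.8]
 [   233.1 -51800.1 -21580.4      6.3     22.9      0.3     -0.1      0.1     -4.8]
 [   125.9 -51698.2 -21816.9     -6.5    -26.8     -1.9      0.1      0.4     -5.9]
 [    96.8 -51613.6 -21835.8      5.2     15.4     -2.1     -0.2     -0.      -5.2]]
```

Emit:
drive_tool:
  series:
    - {"x": 0, "y": 0, "z": 0, "twist": 0}
    - {"x": 0, "y": 0, "z": 0, "twist": 0}
    - {"x": 0, "y": 2, "z": 0, "twist": 0}
    - {"x": 0, "y": 4, "z": 0, "twist": 0}
    - {"x": 0, "y": 6, "z": 0, "twist": 0}

```text
t: 26.4
position: [0.5303, 0.1372, 0.1713]
eef_rot: [180.0, -0.0, 80.8]
contact_force: [0.5, 0.5, -4.9]
opening: 0.0653
gripper_force: 70.1
```

```bash
python3 j.py 11
```

```text
[[   771.2 -59854.8 -21220.1    -12.4   -307.5    171.5      0.5      0.5     -4.9]
 [  4017.3 -62203.5 -14343.2    240.6   1316.9     82.5      1.9     -0.9     -4.9]
 [  -466.1 -57343.5 -24393.9    -27.7    159.3   -136.2      0.1     -0.6     -5.9]
 [  -609.2 -57239.9 -24956.8    -36.3    -97.5    -63.8      0.5      0.2     -5.5]
 [  -489.6 -57249.7 -24379.8    -21.7    -81.3    -22.7      0.2      0.6     -6. ]
 [  -359.8 -57246.1 -23862.5    -12.5    -42.8     -6.2     -0.6     -0.1     -5.3]
 [  -253.  -57292.8 -23537.6     -8.1    -20.4     -0.4      0.6      0.4     -5.3]
 [  -167.9 -57374.2 -23361.6     -5.8    -10.8      1.4      0.1      0.6     -5. ]
 [  -106.  -57465.3 -23276.3     -6.2    -11.4      1.6     -0.8     -0.1     -5. ]
 [   -62.  -57559.6 -23259.7     -5.4    -13.2      1.5     -0.6     -0.5     -5.3]
 [   -27.3 -57636.  -23254.      -4.4    -12.2      1.3     -0.5      0.3     -5.4]]
```

The third module (slot nearest the mat) holds the ball. Joint 5 settles at ±13 mN·m depending on the shake direction, and there are blow spikes, while the second module repeated exactly with none. I'll carry it to the mat next.

Run:
```python
from workcell import r
from h import *
s=r.state(); go(s,(.56,-.005,.171),102.1)
```

```text
shift cm [-13.57   5.33   0.04] twist -21.29
```

Emit:
drive_tool:
  series:
    - {"x": -2.0, "y": 0.8, "z": 0, "twist": -3}
    - {"x": -5.5, "y": 2.2, "z": 0, "twist": -9}
    - {"x": -9.5, "y": 3.7, "z": 0, "twist": -15}
    - {"x": -12.5, "y": 4.9, "z": 0, "twist": -20}
    - {"x": -13.6, "y": 5.3, "z": 0, "twist": -21.3}

```text
t: 27.4
position: [0.5605, -0.0081, 0.1714]
eef_rot: [180.0, 0.0, 102.2]
contact_force: [0.4, -1.3, -6.2]
opening: 0.0653
gripper_force: 79.9
```

Emit:
drive_tool:
  series:
    - {"x": 0, "y": 0, "z": 2, "twist": 0}
    - {"x": 0, "y": 0, "z": 4.5, "twist": 0}
    - {"x": 0, "y": 0, "z": 7, "twist": 0}
    - {"x": 0, "y": 0, "z": 9, "twist": 0}
    - {"x": 0, "y": 0, "z": 10.5, "twist": 0}

```text
t: 27.9
position: [0.5597, -0.0053, 0.0652]
eef_rot: [-180.0, -0.0, 102.1]
contact_force: [1.9, -3.8, -6.3]
opening: 0.0651
gripper_force: 80.0
```

Emit:
drive_tool:
  series:
    - {"x": 0, "y": 0, "z": 1, "twist": 0}
    - {"x": 0, "y": 0, "z": 1.8, "twist": 0}
    - {"x": 0, "y": 0, "z": 2.2, "twist": 0}
    - {"x": 0, "y": 0, "z": 2.4, "twist": 0}
    - {"x": 0, "y": 0, "z": 2.5, "twist": 0}

```text
t: 28.4
position: [0.5602, -0.0054, 0.0416]
eef_rot: [180.0, 0.0, 102.1]
contact_force: [0.3, -5.4, -6.6]
opening: 0.0656
gripper_force: 83.6
```

Emit:
drive_tool:
  series:
    - {"x": 0, "y": 0, "z": 0.08, "twist": 0}
    - {"x": 0, "y": 0, "z": 0.15, "twist": 0}
    - {"x": 0, "y": 0, "z": 0.2, "twist": 0}
    - {"x": 0, "y": 0, "z": 0.25, "twist": 0}
    - {"x": 0, "y": 0, "z": 0.3, "twist": 0}

```text
t: 28.9
position: [0.5606, -0.0054, 0.0394]
eef_rot: [179.9, 0.0, 102.1]
contact_force: [-4.9, 1.2, 17.0]
opening: 0.0651
gripper_force: 85.2
```

Run:
```python
from workcell import r
import cv2
s=r.state(); print(s["contact_force"],s["torque"],s["gripper_force"])
a=r.camera("side")["color"][90:240,250:450]; b=r.camera("scene")["color"][150:300,280:480]
cv2.imwrite("pics/mat.png",cv2.resize(cv2.hconcat([a,b]),None,fx=2,fy=2))
```

```text
[-4.90698337  1.22934469 16.96326907] [ 0.52238104  0.4349095  -0.13377906] 85.2338728448376
```

View pics/mat.png

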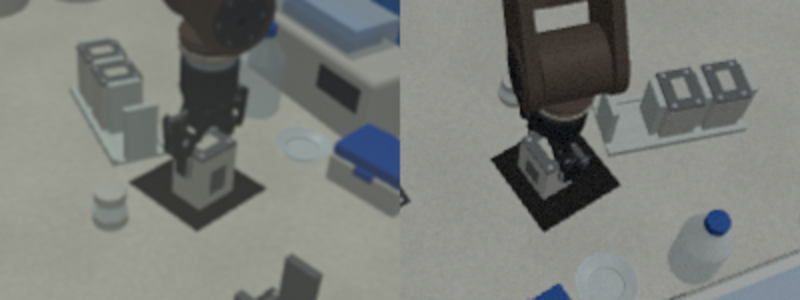

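The picture shows the module upright on the mat with a finger on each narrow end, and the vial clear of it. I'll release, rise, turn 90° and look.

Emit:
drive_tool:
  series:
    - {"x": 0, "y": 0, "z": -0.1, "twist": 0}
    - {"x": 0, "y": 0, "z": -0.1, "twist": 0}
    - {"x": 0, "y": 0, "z": -0.1, "twist": 0}
    - {"x": 0, "y": 0, "z": -0.1, "twist": 0}
    - {"x": 0, "y": 0, "z": -0.1, "twist": 0}
  gripper: 8.54

```text
t: 29.5
position: [0.56, -0.0054, 0.0392]
eef_rot: [-180.0, -0.0, 102.1]
contact_force: [0.3, 0.1, -0.9]
opening: 0.0857
gripper_force: 0.0
```

Emit:
drive_tool:
  series:
    - {"x": 0, "y": 0, "z": -1.5, "twist": 0}
    - {"x": 0, "y": 0, "z": -5, "twist": 0}
    - {"x": 0, "y": 0, "z": -9, "twist": 0}
    - {"x": 0, "y": 0, "z": -13, "twist": 8}
    - {"x": 0, "y": 0, "z": -16, "twist": 16}

```text
t: 30.0
position: [0.5602, -0.0054, 0.2017]
eef_rot: [179.9, 0.0, 85.8]
contact_force: [0.0, -0.3, 0.6]
opening: 0.0855
gripper_force: 0.0
```

Emit:
drive_tool:
  series:
    - {"x": 0, "y": 0, "z": 0, "twist": 8}
    - {"x": 0, "y": 0, "z": 0, "twist": 16}
    - {"x": 0, "y": 0, "z": 0, "twist": 24}
    - {"x": 0, "y": 0, "z": 0, "twist": 32}
    - {"x": 0, "y": 0, "z": 0, "twist": 40}

```text
t: 30.5
position: [0.5599, -0.0054, 0.1992]
eef_rot: [-180.0, 0.0, 45.8]
contact_force: [-0.4, -0.6, 0.2]
opening: 0.0854
gripper_force: 0.0
```

Emit:
drive_tool:
  series:
    - {"x": 0, "y": 0, "z": 0, "twist": 8}
    - {"x": 0, "y": 0, "z": 0, "twist": 16}
    - {"x": 0, "y": 0, "z": 0, "twist": 24}
    - {"x": 0, "y": 0, "z": 0, "twist": 32}
    - {"x": 0, "y": 0, "z": 0, "twist": 34}

```text
t: 31.0
position: [0.5599, -0.0054, 0.1992]
eef_rot: [-180.0, 0.0, 11.8]
contact_force: [-0.0, 0.2, 0.7]
opening: 0.0853
gripper_force: 0.0
```

```bash
cat > look.py <<'E'
from workcell import r
from h import *
import sys
for i in range(3): r.camera("wrist")
s=r.state(); c=r.camera("wrist")
T=np.eye(4); T[:3,:3]=Ro.from_euler("xyz",s["eef_rot"],degrees=True).as_matrix(); T[:3,3]=s["position"]
W=cloud(c,T@c["tool_from_camera"]); np.savez("/tmp/%s.npz"%sys.argv[1],W=W,color=c["color"])
cv2.imwrite("pics/%s.png"%sys.argv[1],c["color"]); print(s["t"],s["position"],s["eef_rot"])
E
python3 look.py w2
python3 - <<'E'
from workcell import r
from h import *
d=np.load("/tmp/w2.npz"); W=d["W"]; z=W[...,2]
m=((abs(z-.087)<.008)&(np.hypot(W[...,0]-.56,W[...,1]+.005)<.08)).astype(np.uint8)
print(rect(W,m>0),np.nanmedian(z[m>0]))
E
```

```text
31.15 [ 0.55995569 -0.00542058  0.1992037 ] [-1.79992535e+02  9.18498697e-03  1.21664282e+01]
(4369, array([560.6,  -8.8,  66.7,  54.3,  11.5])) 0.08754652325439044
```

View pics/w2.png

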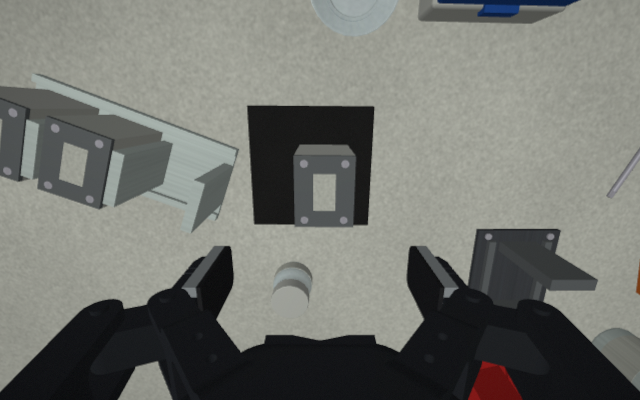

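The wrist view shows the module standing upright on the mat, lid at (324,188), 3.5 mm off the tool axis. The dock base is at (515,265).

Emit:
drive_tool:
  series:
    - {"x": 0, "y": 0.2, "z": 3, "twist": 0}
    - {"x": 0, "y": 0.3, "z": 7, "twist": 0}
    - {"x": 0, "y": 0.3, "z": 10, "twist": 0}
    - {"x": 0, "y": 0.3, "z": 13, "twist": 0}
    - {"x": 0, "y": 0.3, "z": 15, "twist": 0}

```text
t: 31.7
position: [0.5601, -0.0083, 0.0473]
eef_rot: [-180.0, 0.1, 12.2]
contact_force: [0.1, 0.2, 1.1]
opening: 0.0857
gripper_force: 0.0
```

Emit:
drive_tool:
  series:
    - {"x": 0, "y": 0, "z": 0.6, "twist": 0}
    - {"x": 0, "y": 0, "z": 1, "twist": 0}
    - {"x": 0, "y": 0, "z": 1.1, "twist": 0}
    - {"x": 0, "y": 0, "z": 1.1, "twist": 0}
    - {"x": 0, "y": 0, "z": 1.1, "twist": 0}

```text
t: 32.2
position: [0.5611, -0.0084, 0.0392]
eef_rot: [180.0, -0.1, 12.1]
contact_force: [0.2, 1.3, -0.2]
opening: 0.0855
gripper_force: 0.0
```

Emit:
drive_tool:
  series:
    - {"x": 0, "y": 0, "z": 0, "twist": 0}
    - {"x": 0, "y": 0, "z": 0, "twist": 0}
    - {"x": 0, "y": 0, "z": 0, "twist": 0}
    - {"x": 0, "y": 0, "z": 0, "twist": 0}
    - {"x": 0, "y": 0, "z": 0, "twist": 0}
  gripper: 4.5
  newtons: 50

```text
t: 32.7
position: [0.5609, -0.0084, 0.0388]
eef_rot: [180.0, -0.0, 12.1]
contact_force: [-1.2, -0.2, 5.7]
opening: 0.0534
gripper_force: 52.0
```

Emit:
drive_tool:
  series:
    - {"x": 0, "y": 0, "z": -0.5, "twist": 0}
    - {"x": 0, "y": 0, "z": -2, "twist": 0}
    - {"x": 0, "y": 0, "z": -5, "twist": 0}
    - {"x": 0, "y": 0, "z": -9, "twist": 0}
    - {"x": 0, "y": 0, "z": -13, "twist": 0}

```text
t: 33.2
position: [0.5599, -0.0082, 0.1691]
eef_rot: [-179.9, 0.1, 12.1]
contact_force: [0.9, 0.5, -5.1]
opening: 0.0535
gripper_force: 54.5
```

Run:
```python
from workcell import r
from h import *
s=r.state(); go(s,(.482,-.274,.18),12.1)
```

```text
shift cm [-13.19  24.35  -1.08] twist -0.0
```

Emit:
drive_tool:
  series:
    - {"x": -1, "y": 1, "z": -0.5, "twist": 0}
    - {"x": -3, "y": 3.5, "z": -1.5, "twist": 0}
    - {"x": -6, "y": 6.5, "z": -2.5, "twist": 0}
    - {"x": -9, "y": 9.5, "z": -4, "twist": 0}
    - {"x": -12, "y": 12.5, "z": -5, "twist": 0}

```text
t: 33.7
position: [0.4676, -0.1569, 0.2177]
eef_rot: [-179.9, 0.1, 12.1]
contact_force: [0.3, -1.3, -5.7]
opening: 0.0536
gripper_force: 56.2
```

Emit:
drive_tool:
  series:
    - {"x": -3, "y": 3.5, "z": 0, "twist": 0}
    - {"x": -6, "y": 7, "z": 0, "twist": 0}
    - {"x": -8, "y": 10, "z": 0, "twist": 0}
    - {"x": -8.5, "y": 11.5, "z": 0, "twist": 0}
    - {"x": -8.5, "y": 12, "z": 0, "twist": 0}

```text
t: 34.2
position: [0.4104, -0.2922, 0.2171]
eef_rot: [-179.9, 0.1, 12.0]
contact_force: [1.0, 0.4, -6.6]
opening: 0.0531
gripper_force: 56.3
```

```bash
python3 look.py w3
python3 - <<'E'
from workcell import r
from h import *
d=np.load("/tmp/w3.npz"); W=d["W"]; z=W[...,2]
near=np.hypot(W[...,0]-.482,W[...,1]+.274)<.085
m=((abs(z-.092)<.005)&near).astype(np.uint8)
k,l,s,cc=cv2.connectedComponentsWithStats(m); C=[]
for i in range(1,k):
    if s[i,4]>100: print(cc[i],s[i,4],rect(W,l==i)); C.append(rect(W,l==i)[1][:2])
b=near&(abs(z-.006)<.004)&(d["color"].max(-1)<90); print("base",rect(W,b))
go(r.state(),(.482,-.274,.18),12.1)
E
```

```text
34.35 [ 0.41148541 -0.29018091  0.21754874] [-1.79913690e+02  3.70869883e-02  1.21029039e+01]
[316.28603104  55.93791574] 902 (902, array([ 522.2, -263.5,   12.4,   44.2,   12.3]))
[316.96052632 156.49561404] 684 (684, array([ 440.3, -281.2,   12. ,   43.9,   12.1]))
base (5958, array([ 481.6, -272.6,  124.3,   99.3,   12.1]))
 shift cm [ 7.22 -0.07  3.77] twist 0.04
```

View pics/w3.png

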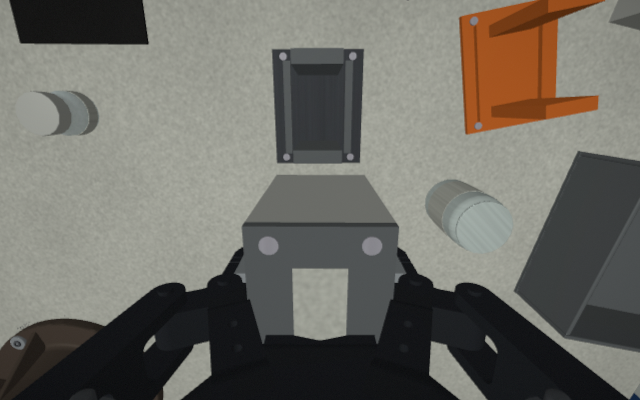

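The dock base is centred at (318,106) with both walls seen edge on. The held module sits between the pads with its far edge at row 224.

Run:
```python
from workcell import r
from h import *
d=np.load("/tmp/w3.npz"); W=d["W"]
s=r.state(); R=Ro.from_euler("xyz",s["eef_rot"],degrees=True).as_matrix()
P=(W-s["position"])@R*1000
lid=(P[...,2]<-40)&(P[...,2]>-60)&(abs(P[...,1])<40)&(P[...,0]>5); v=np.indices(lid.shape)[0]; lid&=(v>218)&(v<262)
p=P[lid]; print(len(p),np.percentile(p,[1,50,99],axis=0)); A=np.c_[p[:,:2],np.ones(len(p))]; print("plane",np.linalg.lstsq(A,p[:,2],rcond=None)[0])
for u in (260,320,380):
    col=P[205:240,u]; ok=abs(col[:,2]+50)<12; print(u,col[ok][0])
go(s,(.4814,-.2725,.18),12.15)
```

```text
6611 [[ 19.72067507 -26.17790424 -49.87673755]
 [ 28.0337417    0.37948744 -48.37889304]
 [ 33.3380379   26.69077056 -41.11447407]]
plane [ 1.93872609e-01 -1.64544130e-03 -5.32006420e+01]
260 [ 33.40121307 -21.73267648 -40.17507851]
320 [ 32.9924674    0.40546495 -38.10767461]
380 [ 32.68546329  22.91289495 -38.45938046]
 shift cm [ 7.19 -0.22  3.77] twist -0.01
```

Emit:
drive_tool:
  series:
    - {"x": 1.5, "y": 0, "z": 0, "twist": 0}
    - {"x": 4, "y": -0.1, "z": 0, "twist": 0}
    - {"x": 6.2, "y": -0.2, "z": 0, "twist": 0}
    - {"x": 7.1, "y": -0.2, "z": 0, "twist": 0}
    - {"x": 7.2, "y": -0.2, "z": 0, "twist": 0}

```text
t: 34.9
position: [0.4828, -0.2727, 0.2179]
eef_rot: [-180.0, 0.0, 12.2]
contact_force: [-0.4, -0.2, -4.6]
opening: 0.0536
gripper_force: 56.3
```

Emit:
drive_tool:
  series:
    - {"x": 0, "y": 0, "z": 2, "twist": 0}
    - {"x": 0, "y": 0, "z": 4, "twist": 0}
    - {"x": 0, "y": 0, "z": 6, "twist": 0}
    - {"x": 0, "y": 0, "z": 7, "twist": 0}
    - {"x": 0, "y": 0, "z": 7.5, "twist": 0}

```text
t: 35.4
position: [0.4811, -0.2737, 0.1426]
eef_rot: [-179.9, 0.0, 12.1]
contact_force: [0.3, -0.4, -4.5]
opening: 0.0535
gripper_force: 56.3
```

Run:
```python
from workcell import r
from h import *
for i in range(6):
    r.camera("wrist"); 
    if i>1: go(r.state(),(.4814,-.2725,.042),12.15)
```

```text
shift cm [ 0.   -0.15 10.17] twist -0.05
 shift cm [-1.00e-02 -1.60e-01  1.02e+01] twist -0.05
 shift cm [-0.02 -0.17 10.21] twist -0.05
 shift cm [-0.02 -0.17 10.21] twist -0.05
```

Emit:
drive_tool:
  series:
    - {"x": 0, "y": -0.15, "z": 0.5, "twist": 0}
    - {"x": 0, "y": -0.15, "z": 2, "twist": 0}
    - {"x": 0, "y": -0.15, "z": 3.5, "twist": 0}
    - {"x": 0, "y": -0.15, "z": 5, "twist": 0}
    - {"x": 0, "y": -0.15, "z": 6, "twist": 0}

```text
t: 36.2
position: [0.4811, -0.2722, 0.0824]
eef_rot: [-180.0, 0.0, 12.1]
contact_force: [0.6, -0.6, -5.8]
opening: 0.0538
gripper_force: 56.4
```

Emit:
drive_tool:
  series:
    - {"x": 0, "y": 0, "z": 1, "twist": 0}
    - {"x": 0, "y": 0, "z": 2, "twist": 0}
    - {"x": 0, "y": 0, "z": 3, "twist": 0}
    - {"x": 0, "y": 0, "z": 3.5, "twist": 0}
    - {"x": 0, "y": 0, "z": 3.8, "twist": 0}

```text
t: 36.7
position: [0.4812, -0.2723, 0.0448]
eef_rot: [-180.0, 0.0, 12.1]
contact_force: [0.1, 0.2, -5.0]
opening: 0.0536
gripper_force: 56.4
```

Emit:
drive_tool:
  series:
    - {"x": 0, "y": 0, "z": 0.1, "twist": 0}
    - {"x": 0, "y": 0, "z": 0.15, "twist": 0}
    - {"x": 0, "y": 0, "z": 0.2, "twist": 0}
    - {"x": 0, "y": 0, "z": 0.25, "twist": 0}
    - {"x": 0, "y": 0, "z": 0.3, "twist": 0}

```text
t: 37.2
position: [0.4813, -0.2724, 0.0424]
eef_rot: [180.0, -0.0, 12.1]
contact_force: [0.8, 0.1, -5.9]
opening: 0.0536
gripper_force: 56.4
```

Emit:
drive_tool:
  series:
    - {"x": 0, "y": 0, "z": 0.04, "twist": 0}
    - {"x": 0, "y": 0, "z": 0.08, "twist": 0}
    - {"x": 0, "y": 0, "z": 0.1, "twist": 0}
    - {"x": 0, "y": 0, "z": 0.12, "twist": 0}
    - {"x": 0, "y": 0, "z": 0.15, "twist": 0}

```text
t: 37.7
position: [0.4813, -0.2724, 0.0418]
eef_rot: [180.0, -0.0, 12.1]
contact_force: [-4.2, 1.3, 14.9]
opening: 0.0536
gripper_force: 58.6
```

Seated: the force has reversed to +15 N. I'll ease off, release, retreat and look.

Emit:
drive_tool:
  series:
    - {"x": 0, "y": 0, "z": -0.05, "twist": 0}
    - {"x": 0, "y": 0, "z": -0.05, "twist": 0}
    - {"x": 0, "y": 0, "z": -0.05, "twist": 0}
    - {"x": 0, "y": 0, "z": -0.05, "twist": 0}
    - {"x": 0, "y": 0, "z": -0.05, "twist": 0}
  gripper: 8.54

```text
t: 38.2
position: [0.4813, -0.2724, 0.0412]
eef_rot: [-180.0, -0.0, 12.1]
contact_force: [0.5, 0.4, 0.0]
opening: 0.0855
gripper_force: 0.0
```

Emit:
drive_tool:
  series:
    - {"x": 0, "y": 0, "z": -1, "twist": 0}
    - {"x": 0, "y": 0, "z": -4, "twist": 0}
    - {"x": 0, "y": 0, "z": -8, "twist": 0}
    - {"x": 0, "y": 0, "z": -12, "twist": 0}
    - {"x": 0, "y": 0, "z": -16, "twist": 0}

```text
t: 38.7
position: [0.481, -0.2722, 0.2036]
eef_rot: [180.0, -0.0, 12.1]
contact_force: [-0.3, -0.4, 0.4]
opening: 0.0854
gripper_force: 0.0
```

Emit:
drive_tool:
  series:
    - {"x": -2, "y": 0, "z": -1, "twist": 0}
    - {"x": -4, "y": 0, "z": -2, "twist": 0}
    - {"x": -6, "y": 0, "z": -3, "twist": 0}
    - {"x": -6, "y": 0, "z": -3, "twist": 0}
    - {"x": -6, "y": 0, "z": -3, "twist": 0}

```text
t: 39.2
position: [0.4227, -0.2851, 0.2319]
eef_rot: [179.9, -0.0, 12.1]
contact_force: [-0.2, -0.0, 0.2]
opening: 0.0856
gripper_force: 0.0
```

```bash
python3 look.py w4
python3 - <<'E'
from workcell import r
from h import *
d=np.load("/tmp/w4.npz"); W=d["W"]; z=W[...,2]
m=(np.hypot(W[...,0]-.4814,W[...,1]+.2725)<.03)&(z>.07)
p=W[m]; A=np.c_[p[:,:2],np.ones(len(p))]; print(np.median(p[:,2]),np.linalg.lstsq(A,p[:,2],rcond=None)[0])
for n in ("side","scene"):
    c=r.camera(n); W=cloud(c); cv2.imwrite("pics/%s4.png"%n,c["color"])
    for q in ((.5519,.2755),(.5406,.2065)):
        p=W[np.hypot(W[...,0]-q[0],W[...,1]-q[1])<.03]; p=p[p[:,2]>.05]; print(n,q,np.nanmedian(p[:,2]),len(p))
a=cv2.imread("pics/w4.png"); b=cv2.imread("pics/side4.png")
cv2.imwrite("pics/final.png",cv2.hconcat([cv2.resize(a,(400,250)),cv2.resize(b,(400,250))]))
E
```

```text
39.35 [ 0.42303129 -0.28475671  0.23095987] [-1.79972624e+02  9.59466769e-03  1.21249770e+01]
0.09053038054372073 [ 0.00028299 -0.00089795  0.09015768]
side (0.5519, 0.2755) 0.08954115604575041 146
side (0.5406, 0.2065) 0.08967711168911852 161
scene (0.5519, 0.2755) 0.08877623860229755 272
scene (0.5406, 0.2065) 0.08866151293829727 274
```

View pics/final.png

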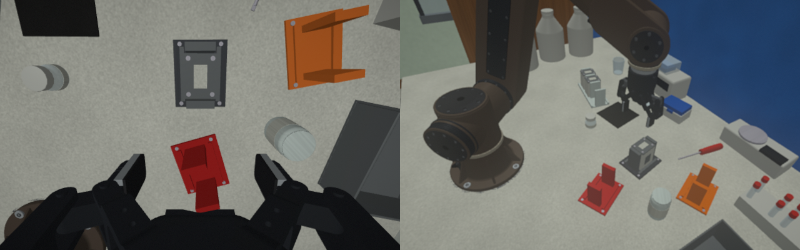

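The picture shows the module down between the dock walls (left image, 200,75). Its lid is level at 90.5 mm, and both rack modules are at full depth (right image, 593,85).

```bash
python3 -c "
from workcell import r
print(r.finish_job())"
```

```text
the job is handed in; nothing more can be done
None
```

The module with the loose ball was the one in the slot nearest the mat; it now stands upright and fully down in the grey return dock, the other two are fully down in the rack, and I handed the job in at about 39 s (no verdict was returned).

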